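# Hang the catch pan at the raised board and sweep the lemon and garlic into it

### The arm

A 6-joint arm with a two-finger parallel gripper is mounted at the origin on a cart in front of the work surface, level with it; the furniture and walls round the work are solid. World frame = base frame: x ahead of the robot, y to its left, z up, the work surface at z = 0. Lengths are in mm, angles in rad, forces in N, time in s.
With the tool pointing down it reaches from about 350 to 875 mm from the base axis. Payload 4.2 kg.
Tool frame: the origin (TCP) lies at the very end of the fingers, on their centre line; the grasp point (between the pads) lies 19 mm behind it; z points along the fingers, y is the line along which they close (so a half turn about z gives the same grasp; the last joint's range is limited). The gripper opens to 85 mm and grips with 20 to 120 N. Pads are 22 mm wide; open, the fingers measure 114 mm over their backs; the gripper's body (76 mm by 85 mm) begins 54 mm behind the grasp point. The pads swing forward as they close: fully open they stand 13 mm farther back than shut.
Start: joints at [1.573, 0.385, 0.008, 0, -1.194, -0.259], TCP at [158.71, 604.492, 231.312] pointing down, gripper open.
Joint ranges: [-3.14, 3.14], [-1.21, 2.06], [-1.07, 1.41], [-3.16, 2.05], [-2.99, -0.16], [-3.1, 3.1]. Speed limits (rad/s): [2.79, 2.79, 3.14, 3.14, 3.14, 3.14].

### API

Orientations are given as a unit quaternion [x, y, z, w].
In Python, from bench import read_state, get_image, get_calibration, job_done gives the robot as it stands.
- The arm moves only by the shell command python3 -m creep 'ROWS'. ROWS is a JSON object of lists of equal length, an entry for each row: "translation": the shift along the world's x, y, z in cm, a list of three; "delta_rot": the turn, a rotation vector about the world's x, y, z in degrees, a list of three; "hand": the finger opening in cm, from 0 to 8.54. A call has 1 to 8 rows; each row is the pose to reach, as a shift and turn from the pose commanded when the call began; what a row does not reach only later rows make up. A row lasts 1/8 s, in which the tool goes at most 62.5 mm and 10.7 degrees, less where a joint would pass 70% of its speed; a pose out of reach is approached as far as the arm can. A call with a gripper value outside its range is refused whole. The fingers move at their own pace and stop on an object; the grip force is fixed at half the most. Time passes only in rows, so rows that repeat a pose let the fingers close. It gives the time, the measured TCP pose, the force, the opening and the grip force at its end, in the units of the state.
- read_state(): the state, without advancing time (a new reading comes with each control period).
- get_image(name): name is "side" or "top" or "wrist"; returns (picture, depth): 400x640x3 uint8, red, green, blue; 400x640 float32, mm along the optical axis (not along the pixel's ray), 0 where there is no reading.
- get_calibration(name): a dict with "intrinsics" (3x3 intrinsics, pixels), "dist" ([k1, k2, p1, p2, k3] as OpenCV has them; the pictures are not rectified), "xyz" and "attitude" of the camera in the world. Camera axes: x right, y down, z forward; pixel columns grow to the right and rows downward; lengths in mm; the calibration is good to about 2 mm. A picture is of the moment at which its call begins: read the wrist's pose just before it. get_calibration takes no time and is no camera call; for the wrist camera it gives the pose at the moment of the call.
- job_done(): hands the job in; it is judged then, once.
The state is a dict: "clock": time; "joints": joint angles; "joint_vel": joint speeds; "joint_efforts": joint torques, N m; "position": TCP position; "ee_rot": TCP orientation; "contact_force": force on the tool from outside, world axes, zero at the start; "wrist_torque": the same for the moment, N m; "gripper_width": finger opening in mm; "grasp_force": force on a finger pad.
Only numpy, scipy, OpenCV 4.12 (cv2) and the standard library are available. Lean on these libraries where they do the work, as an engineer would, in place of code of your own. Each camera call takes 0.05 s, during which the arm holds its last target. There are 200 camera calls.

### The job

Hang the steel prep pan by its rim on the two round-bar runners at the end of the raised chopping board and slide it fully home, so that its rim goes under the overhanging end of the board. Then sweep the lemon and the garlic bulb along the board and over that end into the pan, without picking them up, and leave the salt shaker and the peeler on the board, and the small steel jug beside the pan, undisturbed.

Things in the scene. Friction and masses are not known exactly. Their poses are not given: they have to be found in the camera images.
- prep_stand: Fixed raised beech chopping board, 250 mm along its x, 360 mm along its y, on two wooden cheeks. Origin on the worktop under the board's centre; z up, y towards the runner end (the robot's left). Board top 89 mm, underside 68 mm above the worktop; runner end at y = +180 mm. The left cheek's outer face, the pan's stop, is at y = +155 mm, so the board overhangs it by 25 mm.
- runners (a point): Midway between the two runners, at the height of their tops (60 mm above the worktop), at the stop (y = +155 mm of the stand). The runners are 8 mm round steel bars along the stand's y, at x = -81 and +81 mm, from the stop to upturned tips at y = +352 to +365 mm that rise to 77 mm. A leg goes down from each at y = +342 mm.
- pan: Loose straight-sided open steel pan, 0.25 kg. Origin at the centre of its underside, z up. Body 148 mm (x) by 110 mm (y), 50 mm high, walls 3 mm, with a flat 4 mm thick rim, 172 by 130 mm over all. The body fits between the runners with 3 mm each side; the rim rests on the bars, underside then 14 mm above the worktop. Home: origin at y = +220 mm of the stand, long side to the board.
- lemon_center (a point): Centre of the whole lemon, 73 x 53 x 53 mm, 0.09 kg, lying loose on the board, long axis along its own x at the start.
- garlic_center (a point): Centre of the garlic bulb, 60 x 57 x 58 mm, 0.04 kg, standing loose on the board with its stem up.
- lemon: The lemon; origin at the start on its underside.
- garlic: The garlic bulb; origin at the start at the centre of its underside.
- salt_shaker: Glass salt shaker with a steel top standing loose on the board, 44 mm across, 90 mm high, origin at the centre of its foot, z up.
- peeler: Y-shaped peeler lying loose on the board, 172 mm along its y (black handle at +y, 50 mm wide head at -y), 17 mm high. Origin at its middle, on its underside.
- milk_jug: Small steel jug with a strap handle, standing on the worktop behind the pan, 65 mm across, 87 mm with handle, 78 mm high; origin at the centre of its underside.

How it is judged (in metres and radians):
On the way:
1. the pan hangs on both runners, level, pushed home under the board's end, while both lemon and garlic are still on the board (y of pan in the frame of prep_stand between 0.212 and 0.226 m and x of pan in the frame of prep_stand between -0.007 and 0.007 m and height (world z) of pan between 0.01 and 0.018 m and angle between pan's own z axis and vertical below 0.06 rad and height (world z) of each of lemon_center, garlic_center above 0.1 m), for 0.2 s.
At the end, for the whole second after the job is handed in: The pan hangs level by its rim on both runners, within 7 mm of the middle between them and home to within 10 mm of the stop; the centres of the lemon and the garlic lie inside its walls, under 85 mm above its underside, all at rest (y of pan in the frame of prep_stand between 0.212 and 0.23 m and x of pan in the frame of prep_stand between -0.007 and 0.007 m and height (world z) of pan between 0.01 and 0.018 m and angle between pan's own z axis and vertical below 0.06 rad and x of lemon_center in the frame of pan between -0.071 and 0.071 m and y of lemon_center in the frame of pan between -0.052 and 0.052 m and z of each of lemon_center, garlic_center in the frame of pan below 0.085 m and x of garlic_center in the frame of pan between -0.071 and 0.071 m and y of garlic_center in the frame of pan between -0.052 and 0.052 m and linear speed of each of lemon, garlic below 0.05 m/s and linear speed of pan below 0.02 m/s); the robot touches nothing.
It fails at once if the lemon or the garlic is lifted more than about 40 mm clear of the board (height (world z) of any of lemon_center, garlic_center above 0.165 m).
It fails at once if the lemon or the garlic falls beside the pan onto the worktop ((height (world z) of lemon_center below 0.075 m and horizontal distance between lemon_center and pan above 0.11 m) or (height (world z) of garlic_center below 0.075 m and horizontal distance between garlic_center and pan above 0.11 m)).
It fails at once if the salt shaker is shifted more than 25 mm or knocked over (distance of salt_shaker from where it was at the start of the episode above 0.025 m or angle between salt_shaker's own z axis and vertical above 0.5 rad).
It fails at once if the peeler is shifted more than 30 mm (distance of peeler from where it was at the start of the episode above 0.03 m).
It fails at once if the jug is shifted more than 30 mm (distance of milk_jug from where it was at the start of the episode above 0.03 m).
It also fails if it takes over 72 s, if anything falls off the work surface, if the arm or the gripper's body presses on something with over 40 N, if the wrist force passes 120 N, or if a joint passes its speed limit or range.

## Working session

There is one attempt and no reset: what is moved stays moved. The work goes in short steps, Python scripts to look and compute and a shell command to move; the robot and the scene stay as the last step left them, time stands still between calls to the robot, and variables do not carry over. Pictures are saved under pics/ and viewed, at most 10 in all, crops included, and the job is handed in when it is done.

```bash
ls; mkdir -p pics; cat > h.py <<'E'
import numpy as np,cv2
from bench import *
from scipy.spatial.transform import Rotation as R
def cal(n):
    c=get_calibration(n);a=np.array(c["attitude"],float)
    M=R.from_quat(a).as_matrix() if a.size==4 else a.reshape(3,3)
    return np.array(c["intrinsics"],float),np.array(c["dist"],float),np.array(c["xyz"],float),M
def cloud(n,c=None):
    if c is None: c=cal(n)
    K,D,t,M=c
    im,d=get_image(n)
    v,u=np.mgrid[0:400,0:640]
    p=cv2.undistortPoints(np.stack([u.ravel(),v.ravel()],1).astype(np.float64)[:,None],K,D).reshape(400,640,2)
    P=np.dstack([p[...,0]*d,p[...,1]*d,d])@M.T+t
    P[d==0]=np.nan
    return im,P
E
python3 - <<'E'
from h import *
print(read_state())
for n in ["side","top"]:
    print(n,get_calibration(n))
    im,P=cloud(n); np.savez(f"{n}.npz",im=im,P=P); cv2.imwrite(f"pics/{n}0.png",im[...,::-1])
E
```

```text
pics
{'clock': 0.0, 'joints': array([ 1.57257503e+00,  3.85557944e-01,  6.62125675e-03, -5.16381928e-04,
       -1.19400854e+00, -2.58603031e-01]), 'joint_vel': array([ 5.70690843e-04,  7.99852308e-04, -1.34117705e-03,  5.49772325e-05,
       -1.79963454e-04,  5.38458252e-05]), 'joint_efforts': array([ 4.58130489e-04, -3.92289841e+01,  1.88402313e+01,  4.18617323e+00,
       -4.66822807e-03, -3.38527371e-06]), 'position': array([158.58306344, 603.93510313, 230.21638651]), 'ee_rot': array([ 9.91753678e-01, -1.28153933e-01, -9.84571381e-05,  1.09651334e-03]), 'contact_force': array([ 0.36230679, -0.94858953, -0.52627184]), 'wrist_torque': array([ 0.01437887, -0.00606226,  0.0252931 ]), 'grasp_force': 0.0, 'gripper_width': 85.1962583286381}
side {'intrinsics': array([[382.0618739 ,   0.        , 314.95453237],
       [  0.        , 382.0618739 , 199.00428669],
       [  0.        ,   0.        ,   1.        ]]), 'dist': array([-0.07924986,  0.        ,  0.        ,  0.        ,  0.        ]), 'xyz': array([  30.48887419, -879.31909143,  565.15977624]), 'attitude': array([ 0.80903281, -0.22902988,  0.14571321, -0.52132417])}
top {'intrinsics': array([[515.24498102,   0.        , 315.60579127],
       [  0.        , 515.24498102, 192.9956747 ],
       [  0.        ,   0.        ,   1.        ]]), 'dist': array([-0.16483375,  0.        ,  0.        ,  0.        ,  0.        ]), 'xyz': array([ 284.16077828,   37.77807552, 1348.46951917]), 'attitude': array([-0.67754526,  0.7282705 , -0.0744587 ,  0.07078413])}
```

View pics/top0.png

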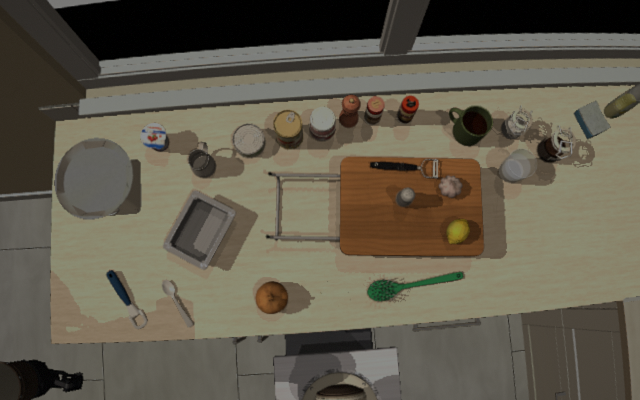

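View pics/side0.png

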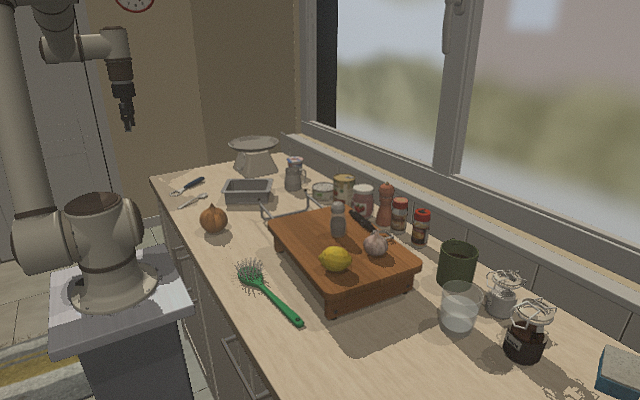

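The top view shows the board (340–482, 157–256), runners to its left (tips near x=268), the pan at (200,230) turned, and the jug at (203,162). The lemon is at (458,231), garlic (449,186), shaker (405,198) and peeler (405,167).

```bash
python3 - <<'E'
from h import *
z=np.load("top.npz");im,P=z["im"],z["P"];K,D,t,M=cal("top")
def ray(pts,h):
    q=cv2.undistortPoints(np.array(pts,float).reshape(-1,1,2),K,D).reshape(-1,2)
    r=np.c_[q,np.ones(len(q))]@M.T
    return t+r*((h-t[2])/r[:,2])[:,None]
Z=P[...,2];print("worktop z",np.nanmedian(Z[280:320,330:360]),"board z",np.nanmedian(Z[230:250,360:420]))
def rect(mask,h,lab):
    mask=mask.astype(np.uint8)
    cs,_=cv2.findContours(mask,0,cv2.CHAIN_APPROX_NONE);c=max(cs,key=cv2.contourArea)
    w=ray(c.reshape(-1,2),h)[:,:2].astype(np.float32)
    r=cv2.minAreaRect(w);print(lab,r,len(c))
    return r
box=lambda a,b,c,d:(np.add.outer(np.arange(400)*1j,np.arange(640)).real>=a)&(np.arange(640)[None]<=b)&(np.arange(400)[:,None]>=c)&(np.arange(400)[:,None]<=d)
rect((Z>75)&box(330,495,145,265),89,"board")
rect((Z>25)&box(150,245,185,275),50,"pan rim")
b=box(150,245,185,275)&(Z>42)&(Z<62);print("pan rim z",np.median(Z[b]),b.sum())
rect((Z>25)&box(185,222,140,180),78,"jug all")
rect((Z>70)&box(185,222,140,180),78,"jug top")
for l,bx,lo in [("lemon",box(440,475,214,248),100),("garlic",box(435,465,170,202),100),("shaker",box(390,420,180,212),150),("shaker low",box(390,420,180,212),100),("peeler",box(365,442,155,180),95)]:
    m=(Z>lo)&bx;p=P[m];print(l,m.sum(),p.min(0),p.max(0),np.median(p,0))
m=(Z>40)&(Z<85)&box(262,336,165,250);p=P[m];print("runners",p.min(0),p.max(0))
for s in (box(285,335,165,190),box(285,335,225,250)):
    p=P[m&s];print(np.polyfit(p[:,1],p[:,0],1),np.median(p,0))
hsv=cv2.cvtColor(im,cv2.COLOR_RGB2HSV)
m=(hsv[...,0]>20)&(hsv[...,0]<35)&(hsv[...,1]>130)&box(440,475,214,248)
p=P[m];print("lemon col",rect(m,116,"lemon"))
E
```

```text
worktop z 1.315238944512089 board z 89.68202328262987
board ((496.9018249511719, -215.54466247558594), (359.276123046875, 250.85348510742188), 85.24893951416016) 455
pan rim ((482.08087158203125, 326.5184326171875), (132.25863647460938, 173.635498046875), 59.545684814453125) 197
pan rim z 50.91184849147999 1212
jug all ((656.4789428710938, 312.4183044433594), (90.33232116699219, 63.310020446777344), 22.674720764160156) 93
jug top ((687.283203125, 319.20721435546875), (35.426429748535156, 47.611122131347656), 5.250603675842285) 54
lemon 472 [ 391.81517292 -343.86051895  113.13691546] [ 450.81258114 -287.39853874  149.03455728] [ 419.60855728 -310.48386101  134.76861477]
garlic 381 [ 508.68259156 -338.98331174  100.39300698] [ 581.17124508 -278.86928997  149.82955599] [ 532.34869747 -306.17038012  126.78093183]
shaker 168 [ 495.24860862 -208.55861305  150.18710007] [ 526.7963963  -176.24237512  182.79507894] [ 509.67074693 -190.88926016  174.36715385]
shaker low 282 [ 492.50597428 -213.73531421  102.15634745] [ 531.1097019  -172.0313436   182.79507894] [ 506.805202   -186.98062844  167.63695715]
peeler 507 [ 550.17602541 -293.74485583   95.33757242] [ 615.78813317 -118.47836747  120.64357282] [ 596.06953058 -197.04919063  103.1179856 ]
runners [431.49974064 -34.58219644  40.82533618] [613.80987221 152.69561348  79.03127516]
[9.33825269e-02 5.97309532e+02] [601.06912852  37.40935274  59.64094412]
[7.97560710e-02 4.37263811e+02] [440.73711128  40.85603727  60.66399367]
lemon ((422.0523376464844, -316.30914306640625), (55.91654968261719, 59.904502868652344), 11.764666557312012) 69
lemon col ((422.0523376464844, -316.30914306640625), (55.91654968261719, 59.904502868652344), 11.764666557312012)
```

```bash
python3 -m creep '{"translation":[[4,-3,0],[9,-6,0],[14,-9.5,0],[19,-13,0],[24,-16.5,0],[29,-20,0],[33,-23,0],[33,-23,0]],"delta_rot":[[0,0,-3],[0,0,-6],[0,0,-9],[0,0,-12],[0,0,-16],[0,0,-16],[0,0,-16],[0,0,-16]],"hand":[6,6,6,6,6,6,6,6]}'
python3 - <<'E'
from h import *
c=cal("wrist");im,P=cloud("wrist",c);np.savez("w1.npz",im=im,P=P);cv2.imwrite("pics/w1.png",im[...,::-1])
print(c[2],c[3][:,2],read_state()["position"])
Z=P[...,2];m=(Z>42)&(Z<62);p=P[m];print(m.sum(),np.median(p,0),np.nanmedian(Z[Z<10]))
print(cv2.minAreaRect(p[:,:2].astype(np.float32)))
p=p[np.hypot(p[:,0]-482,p[:,1]-326)<125];print(cv2.minAreaRect(p[:,:2].astype(np.float32)),np.median(p[:,2]))
E
```

```text
clock: 1.1
position: [490.7, 372.0, 230.3]
ee_rot: [0.964, -0.267, -0.0, 0.001]
contact_force: [-0.2, 0.7, -0.5]
gripper_width: 59.7
grasp_force: 0.0
[561.0225162  330.34104422 372.88386481] [-0.27101402  0.16026166 -0.94914045] [489.54424981 373.09198496 230.45902763]
15615 [496.17510186 314.70790057  50.12476298] 0.0569270273261111
((497.4283142089844, 317.7261962890625), (547.365966796875, 212.81475830078125), 52.421993255615234)
((484.303466796875, 325.07513427734375), (130.47216796875, 171.53390502929688), 59.00785446166992) 49.94057128044591
```

View pics/w1.png

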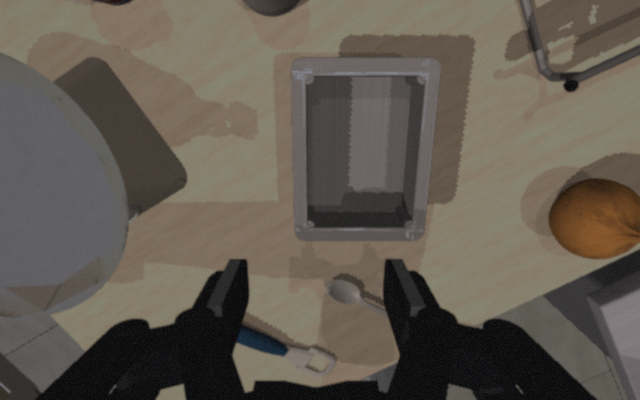

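The whole pan is in view at (290–440, 57–240), turned with its short axis along the fingers' closing line. Next I go down onto its +y wall and grip.

```bash
python3 -m creep '{"translation":[[2.6,0.1,-4],[2.6,0.1,-9],[2.6,0.1,-14],[2.6,0.1,-18],[2.6,0.1,-20.2],[2.6,0.1,-20.2],[2.6,0.1,-20.2],[2.6,0.1,-20.2]],"delta_rot":[[0,0,0],[0,0,0],[0,0,0],[0,0,0],[0,0,0],[0,0,0],[0,0,0],[0,0,0]],"hand":[6,6,6,6,6,6,1,0]}'
python3 -m creep '{"translation":[[0,0,0],[0,0,0],[0,0,0],[0,0,0],[0,0,3],[0,0,6],[0,0,9],[0,0,9]],"delta_rot":[[0,0,0],[0,0,0],[0,0,0],[0,0,0],[0,0,0],[0,0,0],[0,0,0],[0,0,0]],"hand":[0,0,0,0,0,0,0,0]}'
python3 - <<'E'
from h import *
c=cal("wrist");im,P=cloud("wrist",c);np.savez("w2.npz",im=im,P=P);cv2.imwrite("pics/w2.png",im[...,::-1])
s=read_state();print(s["position"],s["gripper_width"],s["grasp_force"],c[2])
E
```

```text
clock: 2.15
position: [515.1, 376.5, 31.0]
ee_rot: [0.964, -0.265, 0.001, -0.001]
contact_force: [-0.7, 0.1, 0.1]
gripper_width: 24.2
grasp_force: 0.0
clock: 3.15
position: [515.9, 376.7, 121.8]
ee_rot: [0.964, -0.265, 0.001, -0.003]
contact_force: [0.9, 0.6, -1.8]
gripper_width: 10.8
grasp_force: 59.4
[514.72911481 375.68218265 119.68868319] 11.61644061211491 59.3789582233876 [585.62672616 334.53341849 264.47575333]
```

View pics/w2.png

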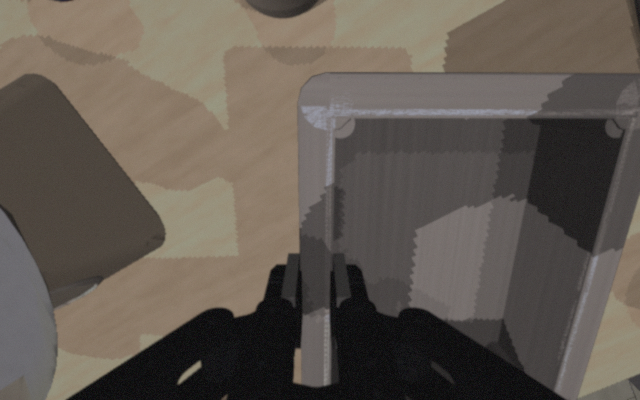

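The +y wall is gripped squarely (fingers at px 290–350, 260–300) and the pan hangs level. I'll carry it over the runners and measure there.

```bash
python3 -m creep '{"translation":[[0,-1,3],[0.2,-5,3],[0.4,-10,3],[0.6,-15,3],[0.8,-20,3],[1,-24,3],[1.05,-26.9,3],[1.05,-26.9,3]],"delta_rot":[[0,0,2],[0,0,6],[0,0,11],[0,0,16],[0,0,21],[0,0,25],[0,0,26.2],[0,0,26.2]],"hand":[0,0,0,0,0,0,0,0]}'
python3 - <<'E'
from h import *
c=cal("wrist");im,P=cloud("wrist",c);np.savez("w3.npz",im=im,P=P)
im2,P2=cloud("top");np.savez("t3.npz",im=im2,P=P2)
cv2.imwrite("pics/w3.png",np.hstack([im,im2[100:300,150:500].repeat(2,0)[:400]]).astype(np.uint8)[...,::-1])
cv2.imwrite("pics/w3.png",im[...,::-1])
s=read_state();print(s["position"],s["gripper_width"],s["grasp_force"],c[2],R.from_quat(s["ee_rot"]).as_matrix())
def plane(p):
    for _ in range(3):
        A=np.c_[p[:,:2]-p[:,:2].mean(0),np.ones(len(p))];k=np.linalg.lstsq(A,p[:,2],rcond=None)[0];r=p[:,2]-A@k;p=p[abs(r)<3]
    return k,len(p),p.mean(0)
for n,Q in (("wrist",P),("top",P2)):
    Z=Q[...,2];g=np.hypot(Q[...,0]-520,Q[...,1]-48)<112
    m=(Z>155)&(Z<185)&g;print(n,m.sum(),plane(Q[m]))
    k,_,mu=plane(Q[m]);m&=abs(Z-(k[2]+(Q[...,:2]-mu[:2])@k[:2]))<4
    print(cv2.minAreaRect(Q[m][:,:2].astype(np.float32)))
    m=(Z>50)&(Z<80)&(Q[...,0]<640)&(Q[...,0]>400)&(Q[...,1]>-30)&(Q[...,1]<170)
    for lo,hi in ((410,470),(570,640)):
        q=Q[m&(Q[...,0]>lo)&(Q[...,0]<hi)]
        if len(q)>10:print("runner",lo,len(q),np.polyfit(q[:,1],q[:,0],1),q.min(0),q.max(0),np.median(q[:,2]))
E
```

```text
clock: 4.2
position: [523.8, 104.3, 147.4]
ee_rot: [0.999, -0.041, -0.002, 0.001]
contact_force: [0.7, 0.4, -2.0]
gripper_width: 11.2
grasp_force: 60.0
[524.59867128 106.18573134 148.00371336] 10.944499268826728 60.04708630498499 [605.70911964  97.56249728 289.60304943] [[ 9.96808654e-01 -7.97996044e-02 -2.12835496e-03]
 [-7.98010825e-02 -9.96810616e-01 -6.18729001e-04]
 [-2.07219249e-03  7.86599453e-04 -9.99997544e-01]]
wrist 39660 (array([-1.91853308e-03,  2.82075893e-02,  1.64762095e+02]), 34157, array([564.05049075,  44.93286065, 164.77095612]))
((533.1236572265625, 50.64534378051758), (143.5265350341797, 144.47938537597656), 84.78348541259766)
runner 570 1250 [5.46031293e-02 6.05352500e+02] [601.97928796 -29.88970479  54.73763749] [617.95429927 139.02879824  74.09849811] 59.543073795356875
top 1089 (array([-4.48962423e-03,  2.79139043e-02,  1.66201923e+02]), 831, array([501.40166495,  37.38130162, 166.20574492]))
((517.0304565429688, 49.33081817626953), (128.2974090576172, 169.23495483398438), 85.49932098388672)
runner 410 238 [8.29908171e-02 4.37080118e+02] [430.45794242 -29.63142747  54.41806923] [454.16323205 152.93589843  77.54595451] 61.10817727588278
```

View pics/w3.png

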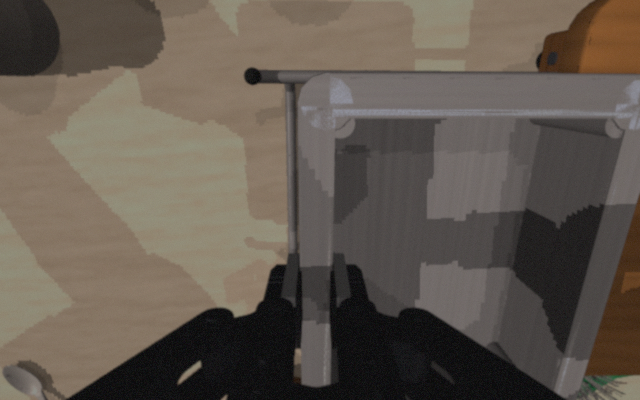

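The wrist view shows the far runner's tip at (252,75), a cross bar at x≈290 px, and the pan rim nearly over the far runner. I need the crossbar height and better centring.

```bash
cat >> h.py <<'E'
def ray(n,pts,h):
    K,D,t,M=cal(n)
    q=cv2.undistortPoints(np.array(pts,float).reshape(-1,1,2),K,D).reshape(-1,2)
    r=np.c_[q,np.ones(len(q))]@M.T
    return t+r*((h-t[2])/r[:,2])[:,None]
E
python3 - <<'E'
from h import *
z=np.load("top.npz");P=z["P"];im=z["im"];Z=P[...,2]
fits=[]
for a,b in ((165,190),(225,250)):
    pts=[]
    for u in range(288,336):
        v=np.arange(a,b);w=(Z[a:b,u]>30)*1.
        if 2<=w.sum()<=6: pts.append([u,(v*w).sum()/w.sum()])
    q=ray("top",pts,57);f=np.polyfit(q[:,1],q[:,0],1);fits.append(f);print("runner",len(pts),f,np.polyval(f,[0,40,100]),np.std(q[:,0]-np.polyval(f,q[:,1])))
print("mid",np.polyval(sum(fits)/2,[0,48]))
m=(P[...,0]>470)&(P[...,0]<570)&(P[...,1]>110)&(P[...,1]<160)&(Z>6)
print("crossbar top view",m.sum(),np.percentile(P[m],[5,50,95],axis=0))
Pw=np.load("w3.npz")["P"];m=(Pw[...,0]>540)&(Pw[...,0]<595)&(Pw[...,1]>108)&(Pw[...,1]<165)&(Pw[...,2]>6)&(Pw[...,2]<90)
print("crossbar wrist",m.sum(),np.percentile(Pw[m],[5,50,95],axis=0))
Zw=Pw[...,2]
for y0 in (120,130):
  m=(abs(Pw[...,1]-y0)<4)&(Zw>54)&(Zw<64)&(Pw[...,0]>590)&(Pw[...,0]<630);print("far runner w",y0,np.percentile(Pw[m],[3,50,97],axis=0))
for y0 in (10,40,70,90):
  m=(abs(Pw[...,1]-y0)<4)&(abs(Zw-165)<5)&(Pw[...,0]>560);print("far rim w",y0,np.percentile(Pw[m][:,0],[1,99.5]))
E
```

```text
runner 48 [9.53696279e-02 5.98002655e+02] [598.00265512 601.81744023 607.53961791] 0.550185680740197
runner 48 [7.99401405e-02 4.37741859e+02] [437.74185857 440.93946419 445.73587262] 0.3635333068370087
mid [517.87225684 522.07969128]
crossbar top view 127 [[474.53605555 118.31204139   6.17341827]
 [519.33250377 126.07904379   9.87508851]
 [564.74675776 154.49074391  14.38174915]]
crossbar wrist 666 [[542.91969034 115.89818896   6.4983239 ]
 [568.62672511 120.13431334   8.3464414 ]
 [592.25129154 124.53903973   9.77822722]]
far runner w 120 [[607.68519907 116.19074523  56.45641872]
 [611.53264421 120.21307622  59.38621636]
 [615.41731232 123.74436161  61.68738999]]
far runner w 130 [[608.38568398 126.14543354  59.69230987]
 [611.7581436  127.80366695  62.5367753 ]
 [616.00094779 131.38094441  63.87429139]]
far rim w 10 [587.27618036 601.80155259]
far rim w 40 [589.79964465 604.75121599]
far rim w 70 [592.24285699 607.18526534]
far rim w 90 [574.18561556 608.72088129]
```

```bash
python3 -m creep '{"translation":[[0.5,0,-1],[0.5,0,-2.5],[0.5,0,-4],[0.5,0,-4.5],[0.5,0,-4.5]],"delta_rot":[[0,0,0],[0,0,0],[0,0,0],[0,0,0],[0,0,0]],"hand":[0,0,0,0,0]}'
cat > pan.py <<'E'
from h import *
import sys
h=float(sys.argv[1])
c=cal("wrist");im,Pw=cloud("wrist",c);im2,P2=cloud("top");np.savez("last.npz",im=im,P=Pw,im2=im2,P2=P2)
Z=P2[...,2];m=(abs(Z-h)<8)&(np.hypot(P2[...,0]-522,P2[...,1]-40)<125)&(P2[...,0]<606)
r=cv2.minAreaRect(P2[m][:,:2].astype(np.float32));print("top pan",r,np.median(Z[m]))
(x,y),_,_=r;print("top offset from mid",x-(517.87+.0877*y))
Zw=Pw[...,2]
m=(abs(Pw[...,1]-122)<5)&(Zw>54)&(Zw<64)&(Pw[...,0]>590)&(Pw[...,0]<630);xr=np.percentile(Pw[m][:,0],[3,97]).mean()
for y0 in (20,40,60,80):
  m=(abs(Pw[...,1]-y0)<3)&(abs(Zw-h)<8)&(Pw[...,0]>560)&(Pw[...,0]<625);q=Pw[m]
  if len(q): print("wrist: rim edge minus runner (want 5)",y0,np.percentile(q[:,0],99.5)-(xr-.085*(122-y0)),np.median(q[:,2]))
E
python3 pan.py 120
```

```text
clock: 4.92
position: [530.0, 106.5, 103.7]
ee_rot: [0.999, -0.039, -0.001, 0.0]
contact_force: [0.2, 0.0, -1.3]
gripper_width: 11.2
grasp_force: 59.9
top pan ((523.691162109375, 50.04679870605469), (128.76358032226562, 170.53353881835938), 85.70381164550781) 122.41197724447443
top offset from mid 1.4320578628539806
wrist: rim edge minus runner (want 5) 20 5.9570167045314975 120.42806220839265
wrist: rim edge minus runner (want 5) 40 6.073932799817271 121.01819196372591
wrist: rim edge minus runner (want 5) 60 5.893001921830546 121.53406009600856
wrist: rim edge minus runner (want 5) 80 5.723229051456428 122.14170086542805
```

```bash
python3 -m creep '{"translation":[[-0.1,0,-0.5],[-0.1,0,-1],[-0.1,0,-1.5],[-0.1,0,-2],[-0.1,0,-2.5],[-0.1,0,-3],[-0.1,0,-3]],"delta_rot":[[0,0,0],[0,0,0],[0,0,0],[0,0,0],[0,0,0],[0,0,0],[0,0,0]],"hand":[0,0,0,0,0,0,0]}'; python3 pan.py 92
```

```text
clock: 5.9
position: [528.9, 106.3, 73.8]
ee_rot: [0.999, -0.039, -0.001, 0.0]
contact_force: [0.0, -0.4, -2.2]
gripper_width: 11.3
grasp_force: 59.9
top pan ((520.8142700195312, 13.818588256835938), (197.59088134765625, 186.28433227539062), 81.2401123046875) 90.73308207134642
top offset from mid 1.732379829406682
wrist: rim edge minus runner (want 5) 20 4.731097002586353 90.51902087924671
wrist: rim edge minus runner (want 5) 40 4.9066180750702415 91.07606310664247
wrist: rim edge minus runner (want 5) 60 4.735047871331062 91.70251386305017
wrist: rim edge minus runner (want 5) 80 4.580100507744305 92.20341025298167
```

```bash
python3 -m creep '{"translation":[[0,0,-0.5],[0,0,-1],[0,0,-1.5],[0,0,-2],[0,0,-2.5],[0,0,-2.7],[0,0,-2.7],[0,0,-2.7]],"delta_rot":[[0,0,0],[0,0,0],[0,0,0],[0,0,0],[0,0,0],[0,0,0],[0,0,0],[0,0,0]],"hand":[0,0,0,0,0,0,0,0]}'; python3 pan.py 64
```

```text
clock: 7.0
position: [529.3, 106.5, 47.5]
ee_rot: [0.999, -0.039, 0.0, -0.0]
contact_force: [0.2, -0.3, -1.6]
gripper_width: 11.1
grasp_force: 60.6
top pan ((522.78125, 50.54670333862305), (173.75369262695312, 170.82847595214844), 85.2250747680664) 65.9304903394559
top offset from mid 0.47830411720281063
wrist: rim edge minus runner (want 5) 20 5.0962697509176 64.62817592178726
wrist: rim edge minus runner (want 5) 40 4.86618685660676 65.08516114993407
wrist: rim edge minus runner (want 5) 60 5.023727837583351 65.61051843174853
wrist: rim edge minus runner (want 5) 80 4.873324105690472 66.06910623098577
```

```bash
python3 -m creep '{"translation":[[0,0,0],[0,0,0],[0,0,0],[-0.08,-1,0],[-0.17,-2,0],[-0.25,-3,0],[-0.33,-4,0],[-0.37,-4.5,0]],"delta_rot":[[0,0,0],[0,0,0],[0,0,0],[0,0,0],[0,0,0],[0,0,0],[0,0,0],[0,0,0]],"hand":[2.6,2.6,2.6,2.6,2.6,2.6,2.6,2.6]}'; python3 -m creep '{"translation":[[-0.02,-0.25,0],[-0.04,-0.5,0],[-0.06,-0.7,0],[-0.07,-0.8,0]],"delta_rot":[[0,0,0],[0,0,0],[0,0,0],[0,0,0]],"hand":[2.6,2.6,2.6,2.6]}'; python3 pan.py 64
```

```text
clock: 8.1
position: [525.5, 60.7, 47.4]
ee_rot: [0.999, -0.04, 0.0, -0.0]
contact_force: [0.3, 1.1, 1.3]
gripper_width: 25.9
grasp_force: 0.8
clock: 8.6
position: [525.6, 54.0, 47.4]
ee_rot: [0.999, -0.039, 0.001, -0.001]
contact_force: [1.6, 4.2, -1.0]
gripper_width: 25.8
grasp_force: 2.0
top pan ((522.7401123046875, 49.71856689453125), (173.54354858398438, 171.12388610839844), 84.71106719970703) 64.90576801586212
top offset from mid 0.5097939880371314
wrist: rim edge minus runner (want 5) 20 5.050762659383963 63.943905385332535
wrist: rim edge minus runner (want 5) 40 5.234861375891683 63.850775153799106
wrist: rim edge minus runner (want 5) 60 3.439143963423703 63.82714632747505
wrist: rim edge minus runner (want 5) 80 3.900333420279253 59.25929532537674
```

```bash
cat > home.py <<'E'
from h import *
d=np.load("last.npz");o=np.array([496.9,-215.5]);a=np.deg2rad(-4.75)
ex=np.array([np.cos(a),np.sin(a)]);ey=np.array([-np.sin(a),np.cos(a)])
for n in ("P","P2"):
    P=d[n];s=np.dstack([(P[...,:2]-o)@ex,(P[...,:2]-o)@ey,P[...,2]])
    for x0 in (-60,-40,30,45,60,70):
        m=(abs(s[...,0]-x0)<4)&(abs(s[...,2]-64)<5)&(s[...,1]>150)&(s[...,1]<300)
        if m.sum()>5: print(n,x0,np.percentile(s[m][:,1],[1,99]),np.median(s[m][:,2]))
    m=(abs(s[...,1]-170)<9)&(abs(s[...,2]-89)<5)&(abs(s[...,0])<80)
    if m.sum()>5: 
        m=(abs(s[...,2]-89)<5)&(abs(s[...,0])<80)&(s[...,1]<200);print("board end",n,np.percentile(s[m][:,1],99.8))
E
python3 home.py
```

```text
P -40 [271.34069512 283.62685999] 63.86750261444053
P 30 [271.12758511 283.74608137] 63.97003325805403
P 45 [271.18430569 283.76283079] 64.0256571179286
P 60 [271.22833282 283.71079072] 63.97792519062604
P 70 [172.09241688 283.72887612] 63.774359891077054
board end P 179.85041423441288
P2 -60 [266.61678129 283.69614934] 64.74191546918792
P2 -40 [273.88685654 284.24187964] 64.40696418406878
P2 70 [181.29325501 198.94298924] 64.73100496864095
board end P2 179.5110201046186
```

```bash
python3 -m creep '{"translation":[[0,0.4,0],[0,0.4,2],[0,0.4,6],[0,0.4,11],[-1,-4,17],[-2,-9,20],[-2,-14,20],[-2,-14,20]],"delta_rot":[[0,0,0],[0,0,0],[0,0,0],[0,0,0],[0,0,0],[0,0,0],[0,0,0],[0,0,0]],"hand":[2.6,2.6,2.6,2.6,2.6,2.6,2.6,2.6]}'; python3 - <<'E'
from h import *
c=cal("wrist");im,P=cloud("wrist",c);im2,P2=cloud("top");np.savez("last.npz",im=im,P=P,im2=im2,P2=P2);cv2.imwrite("pics/w4.png",im[...,::-1])
print(read_state()["joints"],c[2])
E
python3 home.py
```

```text
clock: 9.7
position: [503.3, -89.5, 247.6]
ee_rot: [0.999, -0.042, -0.001, 0.0]
contact_force: [-0.5, -0.0, -0.0]
gripper_width: 26.1
grasp_force: 0.0
[ 1.46525764e-01  1.80035628e-01 -2.39784737e-01 -2.77777576e-04
 -1.15331970e+00  1.34391967e+00] [584.9010152  -96.47058085 390.09237706]
P -60 [264.26520337 283.63596968] 63.72255025254697
P -40 [270.75218319 283.79267265] 63.95441063381841
P 30 [270.81624149 283.43697654] 63.691688511841846
P 45 [270.59641287 282.7363169 ] 63.72980394093179
P 60 [270.33288018 282.73605668] 63.49993753861864
P 70 [264.15759589 282.37754154] 63.649355983205055
board end P 177.90425061595113
board end P2 179.47018203657353
```

View pics/w4.png

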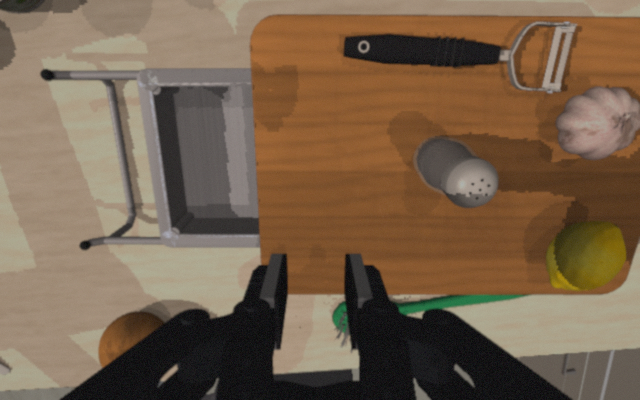

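The pan is home, with its rim under the board's end (px 250). The lemon is at (587,255), garlic (597,122), shaker foot (445,162), and the peeler runs (345,47)–(575,60). Now their stand-frame extents.

```bash
cat > obj.py <<'E'
from h import *
o=np.array([496.9,-215.5]);a=np.deg2rad(-4.75)
ex=np.array([np.cos(a),np.sin(a)]);ey=np.array([-np.sin(a),np.cos(a)])
def st(P): return np.dstack([(P[...,:2]-o)@ex,(P[...,:2]-o)@ey,P[...,2]])
def blobs(P,im,lo=94,tag=""):
    s=st(P);m=((s[...,2]>lo)&(s[...,2]<190)&(abs(s[...,0])<122)&(s[...,1]<300)&(s[...,1]>-178)).astype(np.uint8)
    n,l,stt,_=cv2.connectedComponentsWithStats(m)
    hsv=cv2.cvtColor(im,cv2.COLOR_RGB2HSV)
    for i in range(1,n):
        k=l==i
        if k.sum()<60: continue
        q=s[k];r=cv2.minAreaRect(q[:,:2].astype(np.float32))
        print(tag,k.sum(),"lo",np.percentile(q,1,axis=0).round(0),"hi",np.percentile(q,99,axis=0).round(0),"hsv",np.median(hsv[k],axis=0),[np.round(v) for v in r])
if __name__=="__main__":
    d=np.load("last.npz")
    blobs(d["P"],d["im"],96,"wrist");d=np.load("top.npz");blobs(d["P"],d["im"],98,"top")
    print("cmd tool stand",((np.array(read_state()["position"])[:2]-o)@ex).round(1),((np.array(read_state()["position"])[:2]-o)@ey).round(1))
E
python3 obj.py
```

```text
wrist 5717 lo [ 74. -67.  96.] hi [121. 102. 106.] hsv [16. 38. 33.] [array([99., 18.]), array([173.,  50.]), np.float64(88.0)]
wrist 4743 lo [  24. -112.  105.] hi [ 75. -65. 144.] hsv [  9.  59. 147.] [array([ 48., -90.]), array([56., 52.]), np.float64(5.0)]
wrist 4200 lo [  1.  11. 100.] hi [ 38.  44. 179.] hsv [13. 34. 93.] [array([18., 26.]), array([40., 38.]), np.float64(19.0)]
wrist 4489 lo [ -90. -126.  106.] hi [-34. -80. 142.] hsv [ 24. 199. 109.] [array([ -63., -104.]), array([58., 53.]), np.float64(5.0)]
top 414 lo [ 69. -65.  98.] hi [116. 103. 110.] hsv [15.  48.  21.5] [array([90., 19.]), array([ 50., 172.]), np.float64(2.0)]
top 368 lo [  21. -118.  109.] hi [ 69. -65. 144.] hsv [ 12.   70.  107.5] [array([ 45., -93.]), array([55., 49.]), np.float64(71.0)]
top 282 lo [ -6.   8. 108.] hi [ 28.  44. 182.] hsv [17.  45.  79.5] [array([12., 26.]), array([42., 35.]), np.float64(48.0)]
top 472 lo [ -97. -132.  118.] hi [-39. -79. 146.] hsv [ 24. 188. 123.] [array([ -68., -106.]), array([54., 60.]), np.float64(89.0)]
cmd tool stand -3.8 128.5
```

```bash
python3 -m creep '{"translation":[[-1,-3.5,0],[-2,-7,0],[-3,-10.5,0],[-4,-14,0],[-5,-17.5,0],[-6,-21,0],[-7,-24.5,0],[-8.5,-28.4,0]],"delta_rot":[[0,0,-10],[0,0,-20],[0,0,-30],[0,0,-40],[0,0,-50],[0,0,-60],[0,0,-70],[0,0,-80]],"hand":[4.5,4.5,4.5,4.5,4.5,4.5,4.5,4.5]}'; python3 -m creep '{"translation":[[0,0,0],[0,0,-2],[0,0,-4],[0,0,-4]],"delta_rot":[[0,0,-10],[0,0,-10],[0,0,-10],[0,0,-10]],"hand":[4.5,4.5,4.5,4.5]}'; cat > look.py <<'E'
from obj import *
import sys
c=cal("wrist");im,P=cloud("wrist",c);im2,P2=cloud("top")
s=read_state();p=s["position"];M=R.from_quat(s["ee_rot"]).as_matrix()
print("tool stand",((p[:2]-o)@ex).round(1),((p[:2]-o)@ey).round(1),"z",p[2].round(1),"closing yaw in stand",np.rad2deg(np.arctan2(M[1,1],M[0,1]))+4.75,s["clock"])
blobs(P,im,98,"wrist");blobs(P2,im2,98,"top")
if len(sys.argv)>1: cv2.imwrite(f"pics/{sys.argv[1]}.png",cv2.resize(np.vstack([im,im2]),(480,600))[...,::-1])
E
python3 look.py
```

```text
clock: 10.8
position: [420.0, -370.0, 246.4]
ee_rot: [0.739, -0.674, -0.001, 0.0]
contact_force: [0.2, -0.2, 0.1]
gripper_width: 44.9
grasp_force: 0.0
clock: 11.3
position: [419.2, -368.8, 205.0]
ee_rot: [-0.679, 0.734, 0.003, -0.001]
contact_force: [-0.0, 0.2, 0.7]
gripper_width: 45.0
grasp_force: 0.0
tool stand -63.4 -160.2 z 207.4 closing yaw in stand 180.33592431513492 11.4
wrist 5058 lo [ -92. -135.  110.] hi [-35. -89. 142.] hsv [ 24. 215. 119.] [array([ -64., -110.]), array([59., 53.]), np.float64(7.0)]
wrist 4740 lo [  22. -124.   99.] hi [121. -34. 144.] hsv [ 9. 59. 94.] [array([ 77., -79.]), array([120.,  56.]), np.float64(30.0)]
top 346 lo [ 88. -14.  99.] hi [109. 104. 110.] hsv [14. 51. 15.] [array([98., 43.]), array([124.,  21.]), np.float64(89.0)]
top 283 lo [ -6.   8. 108.] hi [ 27.  44. 181.] hsv [18. 46. 78.] [array([11., 25.]), array([42., 34.]), np.float64(76.0)]
```

```bash
python3 -m creep '{"translation":[[0,0,-4],[0,0,-8],[0,0,-10.2],[0,0,-10.2],[0.08,1,-10.2],[0.17,2,-10.2],[0.25,3,-10.2],[0.33,4,-10.2]],"delta_rot":[[0,0,0],[0,0,0],[0,0,0],[0,0,0],[0,0,0],[0,0,0],[0,0,0],[0,0,0]],"hand":[4.5,4.5,4.5,4.5,4.5,4.5,4.5,4.5]}';  python3 look.py w5
```

```text
clock: 12.4
position: [423.5, -329.9, 106.0]
ee_rot: [-0.679, 0.734, -0.001, 0.0]
contact_force: [-0.7, -1.2, 0.5]
gripper_width: 44.7
grasp_force: 0.4
tool stand -64.1 -119.6 z 105.6 closing yaw in stand 180.30598037959402 12.5
wrist 55497 lo [-119. -138.  106.] hi [ 63. -88. 189.] hsv [24. 59. 43.] [array([  -8., -104.]), array([236.,  71.]), np.float64(15.0)]
top 179 lo [89. 42. 99.] hi [109. 105. 110.] hsv [14. 51. 16.] [array([100.,  73.]), array([65., 20.]), np.float64(87.0)]
top 494 lo [-119. -122.  116.] hi [-38. -72. 186.] hsv [ 23.  185.   87.5] [array([-81., -95.]), array([86., 50.]), np.float64(14.0)]
```

View pics/w5.png

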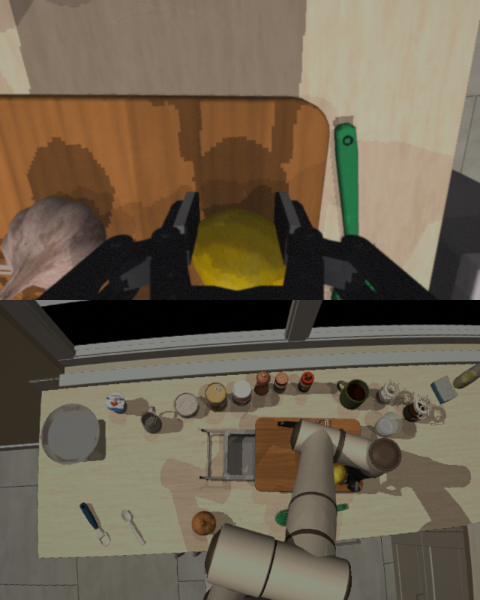

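The lemon sits in the cradle between the two fingers (wrist view, about 240,245). I'll continue pushing along the board.

```bash
python3 -m creep '{"translation":[[0.12,1.4,0],[0.23,2.8,0],[0.35,4.2,0],[0.46,5.6,0],[0.58,7,0],[0.7,8.4,0],[0.81,9.8,0],[0.93,11.2,0]],"delta_rot":[[0,0,0],[0,0,0],[0,0,0],[0,0,0],[0,0,0],[0,0,0],[0,0,0],[0,0,0]],"hand":[4.5,4.5,4.5,4.5,4.5,4.5,4.5,4.5]}'
cat > yel.py <<'E'
from obj import *
c=cal("wrist");im,P=cloud("wrist",c)
np.savez("last.npz",im=im,P=P)
hsv=cv2.cvtColor(im,cv2.COLOR_RGB2HSV);s=st(P)
m=(hsv[...,0]>19)&(hsv[...,0]<32)&(hsv[...,1]>170)&(s[...,2]>20)&(abs(s[...,0])<130)&(hsv[...,2]>40)
q=s[m];p=read_state()["position"]
print(m.sum(),"lemon",np.percentile(q,2,axis=0).round(),np.percentile(q,98,axis=0).round(),"tool",((p[:2]-o)@ex).round(1),((p[:2]-o)@ey).round(1),p[2].round(1))
E
python3 yel.py
```

```text
clock: 13.5
position: [432.4, -217.6, 105.3]
ee_rot: [-0.679, 0.734, 0.0, -0.0]
contact_force: [0.2, -0.3, 0.6]
gripper_width: 45.2
grasp_force: 0.4
10892 lemon [-86.  -6. 110.] [-41.  22. 142.] tool -64.2 -6.4 105.3
```

```bash
python3 -m creep '{"translation":[[0.12,1.4,0],[0.23,2.8,0],[0.35,4.2,0],[0.46,5.6,0],[0.97,6.86,0],[1.48,8.1,0],[2,9.4,0],[2.5,10.6,0]],"delta_rot":[[0,0,0],[0,0,0],[0,0,0],[0,0,0],[0,0,0],[0,0,0],[0,0,0],[0,0,0]],"hand":[4.5,4.5,4.5,4.5,4.5,4.5,4.5,4.5]}';python3 yel.py
```

```text
clock: 14.55
position: [457.8, -111.6, 105.3]
ee_rot: [-0.679, 0.734, 0.0, -0.0]
contact_force: [0.6, -1.5, -0.7]
gripper_width: 45.0
grasp_force: 0.3
10908 lemon [-70. 102. 110.] [-24. 129. 142.] tool -46.8 101.1 105.4
```

```bash
python3 -m creep '{"translation":[[0.53,1.26,0],[1.05,2.5,0],[1.6,3.8,0],[2.1,5.0,0],[2.6,6.2,0],[3.0,7.2,0],[3.1,8.0,0],[3.1,8.0,0]],"delta_rot":[[0,0,0],[0,0,0],[0,0,0],[0,0,0],[0,0,0],[0,0,0],[0,0,0],[0,0,0]],"hand":[4.5,4.5,4.5,4.5,4.5,4.5,4.5,4.5]}';python3 yel.py
```

```text
clock: 15.6
position: [488.4, -32.0, 105.3]
ee_rot: [-0.679, 0.734, 0.0, -0.0]
contact_force: [-0.3, 0.4, 0.2]
gripper_width: 44.9
grasp_force: 0.0
5337 lemon [-38. 218.  39.] [  8. 259.  72.] tool -23.8 181.8 105.3
```

The lemon is in the pan (centre about x −15, y 237 in the stand frame). Next the garlic: go behind it diagonally, clear of the peeler head, and push it round the front of the shaker.

```bash
python3 -m creep '{"translation":[[0,0,5],[0,0,11],[1.5,-5,13],[3,-10,13],[4.5,-16,13],[6,-22,13],[7.5,-28,13],[8.8,-31.8,13]],"delta_rot":[[0,0,0],[0,0,0],[0,0,8],[0,0,17],[0,0,26],[0,0,35],[0,0,43],[0,0,51]],"hand":[4.5,4.5,4.5,4.5,4.5,4.5,4.5,4.5]}'; python3 -m creep '{"translation":[[0,0,0],[0,0,0]],"delta_rot":[[0,0,0],[0,0,0]],"hand":[4.5,4.5]}'; python3 look.py w6
```

```text
clock: 16.65
position: [575.9, -353.6, 234.6]
ee_rot: [0.929, -0.37, -0.0, 0.0]
contact_force: [0.4, -0.1, -0.2]
gripper_width: 44.8
grasp_force: 0.0
clock: 16.9
position: [575.8, -350.4, 234.8]
ee_rot: [0.928, -0.371, -0.001, -0.0]
contact_force: [-1.1, -0.2, 1.0]
gripper_width: 44.4
grasp_force: 0.0
tool stand 90.1 -127.0 z 235.6 closing yaw in stand -128.73645826834064 17.0
wrist 3031 lo [ 74. -67.  98.] hi [121. 101. 106.] hsv [24. 38. 30.] [array([101.,  18.]), array([173.,  50.]), np.float64(87.0)]
wrist 3375 lo [  27. -123.  108.] hi [ 76. -71. 145.] hsv [  9.  58. 110.] [array([ 51., -96.]), array([57., 52.]), np.float64(68.0)]
wrist 264 lo [ 1.  1. 99.] hi [ 17.  11. 139.] hsv [13.  60.5 52. ] [array([9., 6.]), array([ 5., 19.]), np.float64(62.0)]
top 240 lo [88. 27. 99.] hi [109. 105. 111.] hsv [14.  45.  18.5] [array([99., 65.]), array([81., 21.]), np.float64(88.0)]
top 68 lo [  27. -120.  111.] hi [  61. -103.  133.] hsv [13. 70. 89.] [array([  43., -112.]), array([17., 35.]), np.float64(77.0)]
```

View pics/w6.png

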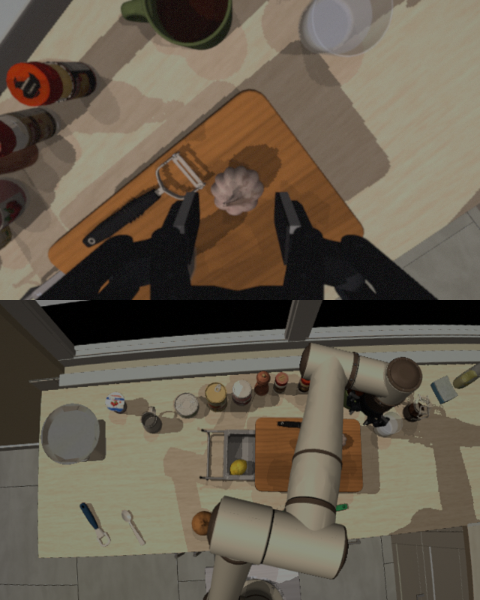

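```bash
python3 -m creep '{"translation":[[0,0,-5],[0,0,-10],[0,0,-12.7],[0,0,-12.7],[-1.4,0.6,-12.7],[-2.75,1.15,-12.7],[-4.15,1.75,-12.7],[-5.5,2.3,-12.7]],"delta_rot":[[0,0,0],[0,0,0],[0,0,0],[0,0,0],[0,0,0],[0,0,0],[0,0,0],[0,0,0]],"hand":[3.5,3.5,3.5,3.5,3.5,3.5,3.5,3.5]}'
cat > gar.py <<'E'
from obj import *
import sys
c=cal("wrist");im,P=cloud("wrist",c)
hsv=cv2.cvtColor(im,cv2.COLOR_RGB2HSV);s=st(P)
f=(s[...,2]>95)&(s[...,2]<160)&(abs(s[...,0])<130)&(s[...,1]>-180)&(s[...,1]<180)
m=f&(hsv[...,2]>55)&(hsv[...,0]<20)&(hsv[...,1]<120)
n,l,sx,_=cv2.connectedComponentsWithStats(m.astype(np.uint8))
p=read_state()["position"]
print("tool",((p[:2]-o)@ex).round(1),((p[:2]-o)@ey).round(1),p[2].round(1))
for i in range(1,n):
    if sx[i,4]>300:
        q=s[l==i];print(sx[i],"lo",np.percentile(q,2,axis=0).round(),"hi",np.percentile(q,98,axis=0).round())
if len(sys.argv)>1: cv2.imwrite(f"pics/{sys.argv[1]}.png",im[...,::-1])
E
python3 gar.py
```

```text
clock: 18.0
position: [522.5, -327.3, 111.3]
ee_rot: [0.929, -0.37, 0.002, 0.0]
contact_force: [0.9, 0.1, 0.0]
gripper_width: 34.9
grasp_force: 0.1
tool 32.8 -108.7 111.2
[  78  175  124  114 3277] lo [ 74. -68.  96.] hi [122. -17. 102.]
[247 255  25  54 320] lo [  55. -101.  117.] hi [ 59. -97. 150.]
[360 255  26  55 342] lo [  29. -135.  117.] hi [  32. -129.  151.]
[ 261  275  102  112 8562] lo [  -4. -113.  108.] hi [ 39. -71. 142.]
```

```bash
python3 -m creep '{"translation":[[-0.83,1.19,0],[-1.66,2.37,0],[-2.5,3.56,0],[-3.3,4.75,0],[-4.2,5.9,0],[-5,7.1,0],[-5.8,8.3,0],[-5.8,8.3,0]],"delta_rot":[[0,0,0],[0,0,0],[0,0,0],[0,0,0],[0,0,0],[0,0,0],[0,0,0],[0,0,0]],"hand":[3.5,3.5,3.5,3.5,3.5,3.5,3.5,3.5]}';python3 gar.py
```

```text
clock: 19.05
position: [462.6, -243.6, 108.3]
ee_rot: [0.929, -0.37, -0.0, -0.0]
contact_force: [1.2, -0.3, -0.7]
gripper_width: 34.7
grasp_force: 0.0
tool -31.2 -31.3 108.4
[  74    0  150   75 2982] lo [ 73. -66.  96.] hi [112. -15. 102.]
[  57  212  151  120 9998] lo [ 2.  2. 98.] hi [ 36.  20. 159.]
[247 255  27  54 382] lo [-12. -23. 114.] hi [ -7. -19. 147.]
[360 255  26  55 431] lo [-38. -57. 114.] hi [-34. -51. 148.]
[ 261  279  110  108 8718] lo [-71. -36. 108.] hi [-29.   7. 140.]
```

```bash
python3 -m creep '{"translation":[[0.7,-1.5,0],[1.35,-3,0],[0.5,-3.6,0],[-0.7,-4.3,0],[-1.8,-4.2,0],[-2.9,-4,0],[-2.9,-4,0],[-2.9,-4,0]],"delta_rot":[[0,0,0],[0,0,-8],[0,0,-18],[0,0,-28],[0,0,-38],[0,0,-48],[0,0,-51],[0,0,-51]],"hand":[3.5,3.5,3.5,3.5,3.5,3.5,3.5,3.5]}';python3 gar.py; python3 -m creep '{"translation":[[0.12,1.4,0],[0.23,2.8,0],[0.35,4.2,0],[0.46,5.6,0],[0.58,7,0],[0.7,8.4,0]],"delta_rot":[[0,0,0],[0,0,0],[0,0,0],[0,0,0],[0,0,0],[0,0,0]],"hand":[3.5,3.5,3.5,3.5,3.5,3.5]}';python3 gar.py
```

```text
clock: 20.1
position: [435.0, -285.7, 108.2]
ee_rot: [-0.679, 0.734, -0.0, -0.0]
contact_force: [0.3, 0.1, -0.3]
gripper_width: 35.0
grasp_force: 0.0
tool -56.0 -74.9 108.2
[   0  271   71   91 2197] lo [ 72. -67.  95.] hi [110. -16. 102.]
[ 263  336  106   51 3589] lo [-78. -37. 103.] hi [-33. -20. 125.]
clock: 20.9
position: [441.5, -199.4, 108.4]
ee_rot: [-0.679, 0.734, -0.0, 0.0]
contact_force: [-0.6, -0.1, -0.8]
gripper_width: 35.3
grasp_force: 0.1
tool -56.6 12.3 108.4
[   0   92   30   93 1399] lo [ 72. -66.  95.] hi [ 83. -29. 102.]
[  59  242  150  104 7849] lo [-4.  2. 98.] hi [ 27.  22. 159.]
[247 255  26  55 371] lo [-36.  -0. 114.] hi [-32.   4. 148.]
[360 255  26  54 361] lo [-80.  -0. 114.] hi [-75.   3. 147.]
[ 261  276  110  111 9063] lo [-76.  15. 108.] hi [-36.  52. 139.]
```

```bash
python3 -m creep '{"translation":[[0.12,1.5,0],[0.25,3,0],[0.37,4.5,0],[0.5,6,0],[0.5,6,0],[0,5,0],[-0.7,3.7,0],[-2.25,4.3,0]],"delta_rot":[[0,0,0],[0,0,0],[0,0,0],[0,0,0],[0,0,0],[0,0,0],[0,0,0],[0,0,-8]],"hand":[3.5,3.5,3.5,3.5,3.5,3.5,3.5,3.5]}';python3 -m creep '{"translation":[[0,0,0],[0,0,0],[0,0,0],[0,0,0]],"delta_rot":[[0,0,-10],[0,0,-20],[0,0,-29],[0,0,-29]],"hand":[3.5,3.5,3.5,3.5]}';python3 gar.py w7
```

```text
clock: 21.95
position: [418.5, -159.2, 108.1]
ee_rot: [-0.623, 0.782, -0.0, -0.0]
contact_force: [-0.4, -0.6, 0.0]
gripper_width: 34.7
grasp_force: 0.0
clock: 22.45
position: [418.3, -158.5, 108.3]
ee_rot: [-0.411, 0.912, 0.0, -0.0]
contact_force: [-0.4, -0.7, 0.0]
gripper_width: 35.1
grasp_force: 0.0
tool -82.9 50.4 108.3
[247 255  25  55 427] lo [-73.  27. 114.] hi [-69.  32. 147.]
[360 255  26  54 420] lo [-108.   53.  114.] hi [-103.   56.  147.]
[  17  290  150  110 4967] lo [-4.  2. 96.] hi [ 15.  20. 158.]
[ 285  324   86   63 3978] lo [-79.  77. 104.] hi [-44.  96. 128.]
```

View pics/w7.png

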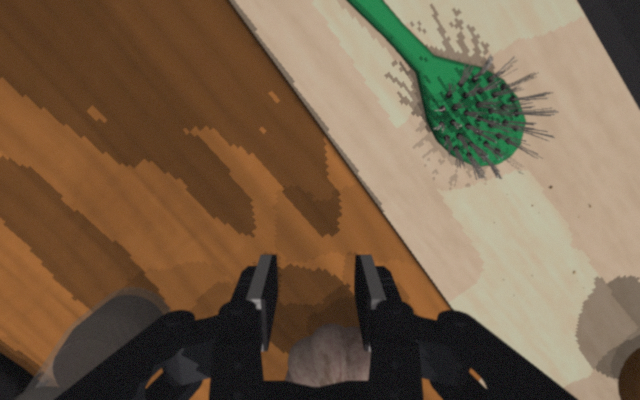

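The garlic (330,355) is right in front of the cradle and the shaker (100,350) stands clear. Push diagonally towards the pan centre.

```bash
python3 -m creep '{"translation":[[0.88,1.08,0],[1.77,2.15,0],[2.65,3.23,0],[3.5,4.3,0],[4.4,5.4,0],[5.3,6.45,0],[6.2,7.5,0]],"delta_rot":[[0,0,0],[0,0,0],[0,0,0],[0,0,0],[0,0,0],[0,0,0],[0,0,0]],"hand":[3.5,3.5,3.5,3.5,3.5,3.5,3.5]}';python3 gar.py
```

```text
clock: 23.38
position: [481.6, -81.7, 108.3]
ee_rot: [-0.411, 0.912, 0.0, 0.0]
contact_force: [-0.0, -0.5, -0.4]
gripper_width: 35.3
grasp_force: 0.1
tool -25.0 132.9 108.4
[    0    79   135   128 11752] lo [-4. 10. 99.] hi [ 19.  43. 154.]
[247 255  25  55 451] lo [-17. 109. 114.] hi [-13. 114. 147.]
[359 255  26  54 425] lo [-51. 134. 114.] hi [-47. 138. 147.]
[ 261  274  110  113 9006] lo [-31. 130. 107.] hi [ 11. 172. 139.]
```

```bash
python3 -m creep '{"translation":[[0.85,0.95,0],[1.7,1.8,0],[2.5,2.6,0],[3.3,3.4,0],[4,4.1,0],[4.4,4.6,0],[4.4,4.6,0],[4.4,4.6,0]],"delta_rot":[[0,0,0],[0,0,0],[0,0,0],[0,0,0],[0,0,0],[0,0,0],[0,0,0],[0,0,0]],"hand":[3.5,3.5,3.5,3.5,3.5,3.5,3.5,3.5]}'; python3 -m creep '{"translation":[[0,-2,4],[0,-6,9],[-3,-12,14],[-6,-18,18],[-10,-24,18],[-10,-24,18]],"delta_rot":[[0,0,0],[0,0,0],[0,0,0],[0,0,0],[0,0,0],[0,0,0]],"hand":[3.5,3.5,3.5,3.5,3.5,3.5]}'; python3 - <<'E'
from obj import *
im,P=cloud("top");s=st(P)
ims,_=get_image("side")
cv2.imwrite("pics/fin.png",np.vstack([cv2.resize(im[130:280,200:420],(660,450)),np.pad(ims[120:260,200:],((0,0),(0,220),(0,0)))]) [:590,:660,::-1])
hsv=cv2.cvtColor(im,cv2.COLOR_RGB2HSV)
inp=(abs(s[...,0])<70)&(s[...,1]>170)&(s[...,1]<271)&(s[...,2]>30)
y=inp&(hsv[...,0]>19)&(hsv[...,0]<34)&(hsv[...,1]>150)
for n,m in (("lemon",y),("other",inp&~y)): print(n,m.sum(),np.percentile(s[m],[3,50,97],axis=0).round())
for x0 in (-75,75,-60,60):
    m=(abs(s[...,0]-x0)<5)&(abs(s[...,2]-64)<5)&(s[...,1]>190)&(s[...,1]<300);print("rim",x0,np.percentile(s[m],[2,50,98],axis=0).round(1).tolist())
m=(s[...,2]>50)&(s[...,2]<72)&(s[...,1]>200)&(s[...,1]<270)&(abs(s[...,0])<100);print("rim x",np.percentile(s[m][:,0],[0.5,99.5]))
blobs(P,im,98,"top")
E
```

```text
clock: 24.42
position: [524.6, -36.6, 108.3]
ee_rot: [-0.411, 0.912, 0.0, -0.0]
contact_force: [0.4, 0.4, 0.2]
gripper_width: 35.0
grasp_force: 0.0
clock: 25.18
position: [423.2, -278.3, 289.4]
ee_rot: [-0.41, 0.912, -0.0, 0.001]
contact_force: [0.1, -0.1, 0.5]
gripper_width: 35.1
grasp_force: 0.0
lemon 379 [[-63. 211.  50.]
 [-42. 236.  63.]
 [-17. 261.  71.]]
other 616 [[-68. 172.  48.]
 [  7. 220.  68.]
 [ 61. 260.  93.]]
rim -75 [[-79.9, 190.8, 59.9], [-75.0, 240.9, 64.9], [-70.1, 293.9, 68.7]]
rim 75 [[71.1, 191.4, 60.1], [76.6, 238.7, 64.6], [79.9, 284.0, 68.8]]
rim -60 [[-63.2, 226.0, 59.1], [-59.4, 252.4, 64.5], [-55.1, 283.7, 68.4]]
rim 60 [[55.1, 273.0, 62.1], [60.0, 278.2, 65.3], [63.4, 283.3, 68.3]]
rim x [-80.82458837  87.64185289]
```

View pics/fin.png

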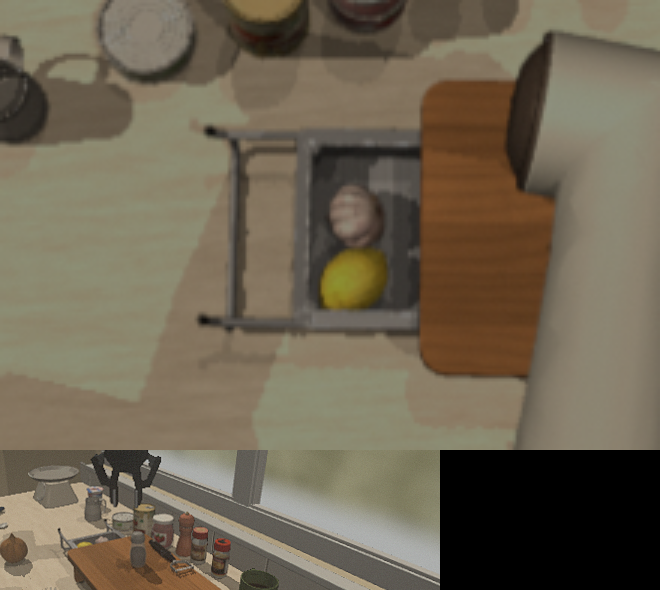

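Lemon (355,280) and garlic (355,215) lie side by side in the pan. The pan's rim is still home, the shaker and peeler are in place, and the arm is clear, so I'm handing in.

```bash
python3 -m creep '{"translation":[[0,0,0],[0,0,0],[0,0,0],[0,0,0]],"delta_rot":[[0,0,0],[0,0,0],[0,0,0],[0,0,0]],"hand":[3.5,3.5,3.5,3.5]}'; python3 -c "from bench import job_done;print(job_done())"
```

```text
clock: 25.78
position: [425.3, -275.9, 288.1]
ee_rot: [-0.411, 0.912, 0.0, -0.0]
contact_force: [0.7, -0.8, -1.3]
gripper_width: 35.0
grasp_force: 0.0
the job is handed in; nothing more can be done
None
```

I handed the job in at about 26 s: the pan is hung home under the board's end with the lemon and garlic swept into it, and the last images show the shaker, peeler and jug undisturbed; no verdict came back.

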